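# Post the tin through the return chute's flap

### The job

Push the round tin with the red lid along the chute's entry shelf, against the orange hanging flap and on under it, until it tips over the lip and drops into the catch tray; then draw the fingers back out so that the flap swings fully shut behind it. Only push the tin with the fingers: do not lift, carry or flick it. Leave everything else on the bench where it is.

Things in the scene. Friction and masses are not known exactly. Their poses are not given: they have to be found in the camera images.
- chute: White chute fixed to the bench (place and heading vary), 282 x 90 mm, 118 mm over its black feet. Origin: bench level, centre line, straight below the flap hinge; +x is the way the tin travels, +y left. Shelf top at z = 55 mm. Inner width 80 mm between white side plates that rise to z = 72 mm. All 'x =' and 'z =' below are in this frame.
- shelf_front (a point): Middle of the slick aluminium entry shelf's front edge, on its top: x = -131 mm, z = 55 mm. The shelf is open to the front and above.
- lip (a point): Middle of the shelf's far edge, on its top: x = +27 mm, 27 mm past the flap. From here a slick ramp falls at 53 degrees to the tray. A part whose centre passes the lip tips and slides down by itself.
- tray_floor (a point): Middle of the catch tray's floor: x = 104 mm, z = 8 mm. The floor runs from the ramp's foot at x = 62 to 146 mm, 80 mm wide; the end wall is 45 mm high; open above.
- flap (a joint): Angle of the orange gravity flap, rad: 0 = hanging upright, shut; grows to 1.7 as its lower edge is pushed along the chute's +x; it cannot swing the other way. About 40 g, slick plastic, no spring: it falls shut by its own weight. The pushed tin opens it to about 1 rad and it then rides on the lid.
- flap_hinge (a point): Middle of the hinge line, x = 0, z = 114 mm, along the chute's y. Two ears outside the inner width (x = -13 to +13 mm, up to z = 124 mm) carry the flap on stub pivots: no cross bar, open from above between them. A downward finger can pass x = 0 by about 20 mm before it meets the raised panel, which then just swings further.
- flap_edge (a point): Middle of the flap panel's lower edge, 56 mm from the hinge, 3 mm above the shelf when shut. Panel 74 mm wide, 4 mm thick, 26 to 56 mm from the hinge, hung on two 5 mm wide side arms 64 mm apart.
- septa_tin: Round flat tin, white body with red lid (the lid is fixed to it), 64 mm in diameter, 27 mm high, about 60 g, loose, standing on the entry shelf ahead of the flap. Origin: centre of its underside; z is its axis.
- beaker_50: Bystander: small clear beaker, 46 mm wide, 59 mm high, right of the chute. Origin: centre of its underside.
- marker_blue: Bystander: white marker with blue cap, 128 mm long, 16 mm thick, lying left of the chute. Origin: under its middle.
- lab_timer: Bystander: white desk timer with black dial, 63 x 68 x 57 mm. Origin: centre of its underside.
- beaker_100: Bystander: clear beaker, 55 mm wide, 71 mm high. Origin: centre of its underside.
- label_tape: Bystander: roll of tan tape lying flat, 100 mm wide, 25 mm high. Origin: centre of its underside.
- film_box: Bystander: green and white carton, 57 x 101 x 53 mm. Origin: centre of its underside.
- marker_black: Bystander: white marker with black cap, 128 mm long, 16 mm thick, lying at the left. Origin: under its middle.
Not all that is in view belongs to the job. What is meant by the septa_tin is not pink, and is the smaller of those in its own colour.

How it is judged (in metres and radians):
On the way, in this order (a step that is already met when the one before it is completed fails the run):
1. the tin has pushed the flap open and lies under it, still on the shelf (value of joint flap above 0.7 rad and x of septa_tin in the frame of chute above -0.03 m and z of septa_tin in the frame of chute above 0.052 m), for 0.05 s.
2. the tin has dropped off the lip towards the catch tray (x of septa_tin in the frame of chute above 0.04 m and z of septa_tin in the frame of chute below 0.05 m), for 0.05 s.
At the end, for the whole second after the job is handed in: The tin lies at rest in the catch tray or leaning on its ramp (its underside's centre between the side plates, 40 to 146 mm past the flap line and below 50 mm, i.e. under the shelf), and the flap hangs shut within 0.06 rad (all of step 2 and x of septa_tin in the frame of chute below 0.146 m and y of septa_tin in the frame of chute between -0.04 and 0.04 m and value of joint flap below 0.06 rad and linear speed of septa_tin below 0.02 m/s); the robot touches nothing.
It fails at once if the tin is lifted (its underside more than 15 mm above the shelf) (height (world z) of septa_tin above 0.07 m).
It fails at once if the tin is flicked (faster than 0.4 m/s on the shelf) (linear speed of septa_tin above 0.4 m/s and x of septa_tin in the frame of chute below 0.03 m).
It fails at once if a bystander is moved by more than 20 mm (distance of any of beaker_50, marker_blue, lab_timer, beaker_100, label_tape, film_box, marker_black from where it was at the start of the episode above 0.02 m).
It also fails if it takes over 38 s, if anything falls off the work surface, if the arm or the gripper's body presses on something with over 40 N, if the wrist force passes 120 N, or if a joint passes its speed limit or range.

### The arm

A 7-joint arm with a two-finger parallel gripper is mounted at the origin on a cart in front of the work surface, level with it; the furniture and walls round the work are solid. World frame = base frame: x ahead of the robot, y to its left, z up, the work surface at z = 0. Lengths are in m, angles in degrees, forces in N, time in s.
With the tool pointing down it reaches from about 0.425 to 0.875 m from the base axis. Payload 4.7 kg.
Tool frame: the origin (TCP) lies between the finger pads; the fingertips stand env.finger_overhang ahead of it and the grasp point (between the pads) lies 5 mm behind it (env.finger_overhang is the distance from the TCP to the fingertips, in m); z points along the fingers, y is the line along which they close (so a half turn about z gives the same grasp; the last joint's range is limited). The gripper opens to 87 mm and grips with 3 to 60 N. Pads are 19 mm wide; open, the fingers measure 117 mm over their backs; the gripper's body (75 mm by 190 mm) begins 51 mm behind the grasp point.
Start: joints at [-74.937, 18.392, -4.016, 83.108, 1.295, 78.541, -3.26], TCP at [0.16, 0.63, 0.237] pointing down, gripper open.
Joint ranges: [-163.93, 163.93], [-17.29, 119.83], [-79.2, 71.16], [3.27, 140.29], [-89.18, 269.18], [5.43, 117.66], [-154.24, 154.24]. Speed limits (degrees/s): [147.25, 147.25, 180, 180, 180, 180, 180].

### API

Orientations are given as [roll, pitch, yaw] about the fixed x, y, z axes, in that order (R = Rz(yaw) Ry(pitch) Rx(roll)).
In Python, from cell import telemetry, eyes, env, models gives the robot as it stands. The module is installed in compiled form; this text tells all that it offers.
- The arm moves only by the tool drive_tool, never from a script. Its arguments are lists of equal length, an entry for each row: "angular": the turn, a rotation vector about the tool's x, y, z in rad, a list of three; "delta_pos": the shift along the tool's x, y, z in cm, a list of three; "gripper": the finger opening in cm, from 0 to 8.7. A call has 1 to 20 rows; each row shifts and turns the commanded pose from where the row before left it, along the tool's axes as they then stand; what a row does not reach is not made up. A row lasts 1/10 s, in which the tool goes at most 50 mm and 8.59 degrees, less where a joint would pass 70% of its speed; a pose out of reach is approached as far as the arm can. A call with a gripper value outside its range is refused whole. The fingers move at their own pace and stop on an object; "squeeze" is the grip in N (left out, the last holds). Time passes only in rows, so rows that do not move let the fingers close. It gives the time, the measured TCP pose, the force, the opening and the grip force at its end, in the units of the state.
- telemetry.get_obs(): the state, without advancing time (a new reading comes with each control period).
- eyes.read_camera(name): name is "side" or "top" or "wrist"; returns a dict with "pixels" (384x512x3 uint8, red, green, blue), "mtx" (3x3 intrinsics, pixels), "origin" and "orientation" of the camera in the world. Camera axes: x right, y down, z forward; pixel columns grow to the right and rows downward; lengths in m; the calibration is good to about 2 mm. A picture is of the moment at which its call begins. There is no depth.
- env.sign_off(): hands the job in; it is judged then, once.
Trained networks look in a picture, given as the dict that the camera call returned (one of the last four; its "shot" number tells which), for a name from the list of things; names that differ only in an ending like _2 or _b are one class to them, and where a whole thing is asked for, a point or a joint stands for the part that bears it (a point fixed in the world has none). Each returns a list of dicts, best first, with "p" (0 to 1); they miss things now and then, are a little off and sometimes report something else, mostly with a low value. They report only what shows in the picture. A call takes as long as a camera call. They do not tell look-alikes from the thing itself.
- models.search_frame(picture, target): "centre" ([column, row] in pixels, amid what is visible of it).
- models.cut_out(picture, target): "pixels" (384x512 bool, what is visible of it) and "centre" ([column, row] in pixels, amid what is visible of it).
The state is a dict: "time_s": time; "qpos": joint angles; "joint_velocities": joint speeds; "effort": joint torques, N m; "tool_pos": TCP position; "tool_rot": TCP orientation; "force": force on the tool from outside, world axes, zero at the start; "wrist_torque": the same for the moment, N m; "grip_width": finger opening in m; "grasp_force": force on a finger pad.
Only numpy, scipy, OpenCV 4.12 (cv2) and the standard library are available. Lean on these libraries where they do the work, as an engineer would, in place of code of your own. Each camera call takes 0.05 s, during which the arm holds its last target. There are 200 camera calls.

## Working session

There is one attempt and no reset: what is moved stays moved. The work goes in short steps, Python scripts to look and compute and a tool call to move; the robot and the scene stay as the last step left them, time stands still between calls to the robot, and variables do not carry over. Pictures are saved under pics/ and viewed, at most 10 in all, crops included, and the job is handed in when it is done.

Besides the shell and the picture viewer there is one more tool, called after "Call:" by a JSON object that holds its "api" and its "payload". drive_tool: Moves the arm, as the interface text tells. Its arguments: {"type":"object","properties":{"angular":{"type":"array","items":{"type":"array","items":{"type":"number"}}},"delta_pos":{"type":"array","items":{"type":"array","items":{"type":"number"}}},"gripper":{"type":"array","items":{"type":"number"}},"squeeze":{"type":"number"}},"required":["angular","delta_pos","gripper"]}

```bash
mkdir -p pics
cat > h.py <<'E'
import numpy as np, cv2
from scipy.spatial.transform import Rotation as R
from cell import telemetry, eyes, env, models
def Rm(o):
    o=np.array(o,float)
    if o.shape==(3,3): return o
    if o.size==4: return R.from_quat(o).as_matrix()
    return R.from_euler('xyz',o,degrees=True).as_matrix()
def ray(p,px,z):
    d=Rm(p['orientation'])@np.linalg.inv(p['mtx'])@np.array([px[0],px[1],1.])
    o=np.array(p['origin']); return o+d*(z-o[2])/d[2]
def proj(p,X):
    c=Rm(p['orientation']).T@(np.array(X)-p['origin']); c=np.array(p['mtx'])@c; return c[:2]/c[2]
E
python3 - <<'E'
from h import *
s=telemetry.get_obs(); print({k:s[k] for k in('time_s','tool_pos','tool_rot','grip_width','force')}, env.finger_overhang)
a=[]
for n in('top','side'):
    p=eyes.read_camera(n); print(n,p['origin'],p['orientation'],p['mtx'])
    a.append(p['pixels'])
    for t in('septa_tin','chute','flap','shelf_front','lip','tray_floor','flap_hinge','flap_edge','beaker_50','marker_blue','lab_timer'):
        try: print(t,[(np.round(d['centre']).tolist(),round(d['p'],2),np.round(ray(p,d['centre'],{'septa_tin':.082,'shelf_front':.055,'lip':.055,'tray_floor':.008,'flap_hinge':.114,'flap_edge':.058}.get(t,.055)),3).tolist()) for d in models.search_frame(p,t)[:3]])
        except Exception as e: print(t,e)
    cv2.imwrite(f'pics/{n}.png',cv2.resize(p['pixels'][:,:,::-1],(800,600),interpolation=cv2.INTER_CUBIC))
E
```

```text
{'time_s': 0.0, 'tool_pos': array([0.16000599, 0.62946865, 0.23545163]), 'tool_rot': array([-1.79891554e+02,  6.90511340e-03,  1.65744622e+02]), 'grip_width': 0.08725574771293108, 'force': array([0.40973654, 0.24063095, 0.05155513])} 0.014
top [ 0.4573226  -0.05708603  1.11747342] [-176.33719878   -1.35639421  -91.61534407] [[389.77290541   0.         258.54783782]
 [  0.         389.77290541 190.73036512]
 [  0.           0.           1.        ]]
septa_tin [([264.0, 207.0], 0.83, [0.479, -0.096, 0.082]), ([197.0, 236.0], 0.8, [0.408, 0.082, 0.082]), ([196.0, 191.0], 0.68, [0.528, 0.082, 0.082])]
chute [([254.0, 179.0], 0.9, [0.557, -0.072, 0.055]), ([238.0, 232.0], 0.28, [0.415, -0.025, 0.055])]
flap [([240.0, 230.0], 0.67, [0.42, -0.03, 0.055]), ([261.0, 189.0], 0.54, [0.529, -0.091, 0.055])]
shelf_front [([256.0, 181.0], 0.8, [0.551, -0.077, 0.055])]
lip [([257.0, 182.0], 0.93, [0.55, -0.08, 0.055])]
tray_floor [([254.0, 182.0], 0.82, [0.554, -0.075, 0.008]), ([373.0, 187.0], 0.16, [0.53, -0.415, 0.008])]
flap_hinge []
flap_edge [([267.0, 187.0], 0.53, [0.533, -0.107, 0.058])]
be
[... 846 characters left out ...]
 182.0], 0.67, [0.515, -0.107, 0.055])]
shelf_front [([249.0, 196.0], 0.75, [0.555, -0.067, 0.055]), ([218.0, 151.0], 0.62, [0.603, -0.266, 0.055])]
lip [([249.0, 197.0], 0.74, [0.556, -0.066, 0.055])]
tray_floor [([249.0, 198.0], 0.92, [0.552, -0.085, 0.008])]
flap_hinge [([257.0, 184.0], 0.4, [0.529, -0.07, 0.114]), ([300.0, 289.0], 0.25, [0.521, 0.266, 0.114])]
flap_edge [([253.0, 189.0], 0.59, [0.536, -0.088, 0.058])]
beaker_50 [([217.0, 151.0], 0.63, [0.607, -0.265, 0.055]), ([255.0, 162.0], 0.52, [0.498, -0.183, 0.055])]
marker_blue [([295.0, 200.0], 0.73, [0.423, -0.009, 0.055])]
lab_timer [([260.0, 137.0], 0.88, [0.451, -0.277, 0.055]), ([254.0, 189.0], 0.66, [0.533, -0.088, 0.055])]
```

View pics/top.png

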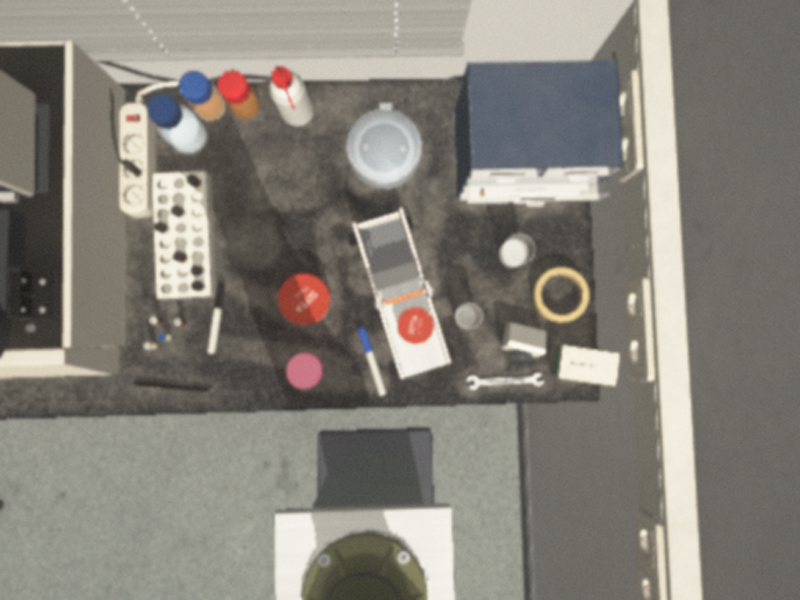

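View pics/side.png

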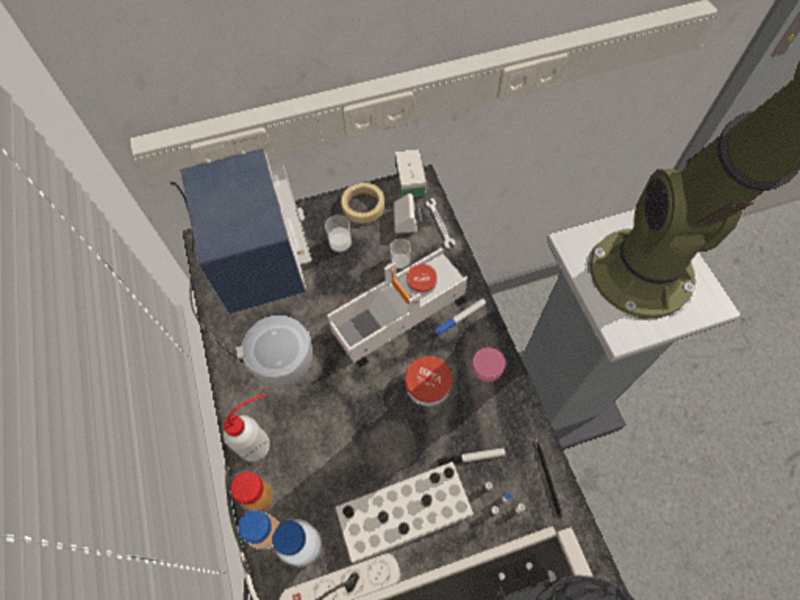

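Candidates in the top view (512 px scale): the small red lid at (264,207) on the shelf, the large red tin at (197,191) and the pink one at (197,236). The small red one on the shelf fits: it isn't pink, and it is the smaller of the two red ones. An enlarged crop will confirm this and give me the chute corners.

Run:
```python
from h import *
p=eyes.read_camera('top'); c=p['pixels'][125:250,215:300,::-1]
a=cv2.resize(c,None,fx=4.7,fy=4.7,interpolation=cv2.INTER_CUBIC)
q=eyes.read_camera('side'); c=q['pixels'][150:240,200:305,::-1]
b=cv2.resize(c,None,fx=3.8,fy=3.8,interpolation=cv2.INTER_CUBIC)
o=np.zeros((max(a.shape[0],b.shape[0]),a.shape[1]+b.shape[1],3),np.uint8);o[:a.shape[0],:a.shape[1]]=a;o[:b.shape[0],a.shape[1]:]=b
print(a.shape,o.shape);cv2.imwrite('pics/crop.png',o)
for n,x in(('top',p),('side',q)):
    m=models.cut_out(x,'septa_tin')[0]['pixels']; ys,xs=np.nonzero(m)
    hsv=cv2.cvtColor(x['pixels'],cv2.COLOR_RGB2HSV); r=m&((hsv[...,0]<8)|(hsv[...,0]>172))&(hsv[...,1]>120)
    Y,X=np.nonzero(r); e=cv2.minEnclosingCircle(np.c_[X,Y].astype(np.float32)); print(n,e,ray(x,e[0],.082),X.mean(),Y.mean(),ray(x,(X.mean(),Y.mean()),.082))
    m=models.cut_out(x,'chute')[0]['pixels']; Y,X=np.nonzero(m); print(cv2.minAreaRect(np.c_[X,Y].astype(np.float32)))
```

```text
(588, 400, 3) (588, 799, 3)
top ((0.0, 0.0), 0.0) [1.05833707 0.60127094 0.082     ] nan nan [nan nan nan]
((255.49290466308594, 188.47821044921875), (101.25897216796875, 41.75013732910156), 71.980224609375)
side ((273.73529052734375, 241.85293579101562), 15.067715644836426) [0.53680194 0.11048118 0.082     ] 273.77449455676515 242.29860031104198 [0.53715018 0.11180398 0.082     ]
((253.89181518554688, 192.70985412597656), (46.52165222167969, 90.49250793457031), 58.24052047729492)<stdin>:11: RuntimeWarning: Mean of empty slice.
  ret = ret.dtype.type(ret / rcount)
```

View pics/crop.png

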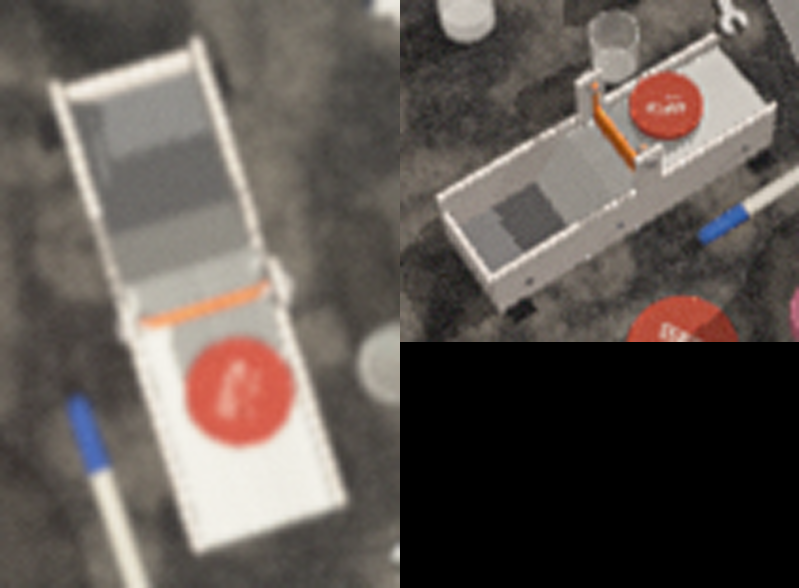

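The crop confirms it: the small red-lidded tin, at top pixel (266,208), sits on the shelf just ahead of the orange flap. The larger red tin is off the chute. Next I'll fit the chute pose.

Run:
```python
from h import *
from scipy.optimize import least_squares
p=eyes.read_camera('top');q=eyes.read_camera('side')
T=lambda u,v:(215+u/4.7-.5,125+v/4.7-.5); S=lambda u,v:(200+(u-400)/3.8-.5,150+v/3.8-.5)
P=[(-.131,.045,.072),(-.131,-.045,.072),(.151,.045,.072),(.151,-.045,.072)]
t=[T(195,552),T(347,500),T(52,85),T(200,40)]; s=[S(775,103),S(716,38),S(490,280),S(440,200)]
def W(v,X): c,n=np.cos(v[2]),np.sin(v[2]); return np.array([v[0]+c*X[0]-n*X[1],v[1]+n*X[0]+c*X[1],X[2]])
f=lambda v:np.concatenate([proj(p,W(v,X))-a for X,a in zip(P,t)]+[proj(q,W(v,X))-a for X,a in zip(P,s)])
r=least_squares(f,[.53,-.08,.3],loss='soft_l1');v=r.x
print(v,np.degrees(v[2]),np.round(f(v).reshape(-1,2),1).tolist())
for x,a in((p,T(240,392)),(q,S(666,105))):
    w=ray(x,a,.082); d=w[:2]-v[:2]; c,n=np.cos(v[2]),np.sin(v[2]); print(w,'chute frame',c*d[0]+n*d[1],-n*d[0]+c*d[1])
for X in((-.131,0,.055),(-.2,0,.07)): print(W(v,X))
np.save('v.npy',v)
s=telemetry.get_obs();print(s['time_s'],s['qpos'],s['tool_rot'])
```

```text
[ 0.5247913  -0.08100114  0.27632128] 15.832043057157765 [[0.2, 0.2], [-0.1, 1.0], [-0.6, -0.5], [-0.4, -0.6], [0.5, 0.6], [-0.5, -1.8], [0.7, -0.1], [-1.4, -1.1]]
[ 0.47671591 -0.10081073  0.082     ] chute frame -0.05165609443632437 -0.005942273772939464
[ 0.47708625 -0.0982094   0.082     ] chute frame -0.05059011482898598 -0.0035406646399033254
[ 0.39876071 -0.11674034  0.055     ]
[ 0.33237818 -0.13556481  0.07      ]
1.6 [-74.93673395  18.38989947  -4.01483302  83.10771908   1.29348333
  78.542227    -3.26036557] [1.79994801e+02 1.75848707e-03 1.65743665e+02]
```

Call:
{"api": "drive_tool", "payload": {"angular": [[0,0,0],[0,0,0],[0,0,0],[0,0,0],[0,0,0],[0,0,0],[0,0,0],[0,0,0],[0,0,0],[0,0,0],[0,0,0],[0,0,0],[0,0,0],[0,0,0],[0,0,0],[0,0,0],[0,0,0],[0,0,0]], "delta_pos": [[0,0,-3.3],[0,0,-3.3],[0,0,-3.3],[-2.7,-2.4,0],[-2.7,-2.4,0],[-2.7,-2.4,0],[-2.7,-2.4,0],[-2.7,-2.4,0],[-2.7,-2.4,0],[-3,-2.1,0],[-3,-2.1,0],[-3,-2.1,0],[-3,-2.1,0],[-3,-2.1,0],[-3,-2.1,0],[-3,-2.1,0],[-3,-2.1,0],[-3,-2.1,0]], "gripper": [0,0,0,0,0,0,0,0,0,0,0,0,0,0,0,0,0,0]}}

```text
time_s: 3.4
tool_pos: [0.4976, 0.1996, 0.3359]
tool_rot: [180.0, 0.0, 165.8]
force: [-0.3, 0.7, -0.0]
grip_width: 0.0002
grasp_force: 0.0
```

Call:
{"api": "drive_tool", "payload": {"angular": [[0,0,0.1454],[0,0,0.1454],[0,0,0.1454],[0,0,0.1454],[0,0,0.1454],[0,0,0.1454],[0,0,0.1454],[0,0,0.1454],[0,0,0.1454],[0,0,0.1454],[0,0,0.1454],[0,0,0.1454],[0,0,0.1454],[0,0,0.1454],[0,0,0.1454],[0,0,0.1454],[0,0,0.1454],[0,0,0.1454]], "delta_pos": [[0,0,0],[0,0,0],[0,0,0],[0,0,0],[0,0,0],[0,0,0],[0,0,0],[0,0,0],[0,0,0],[0,0,0],[0,0,0],[0,0,0],[0,0,0],[0,0,0],[0,0,0],[0,0,0],[0,0,0],[0,0,0]], "gripper": [0,0,0,0,0,0,0,0,0,0,0,0,0,0,0,0,0,0]}}

```text
time_s: 5.2
tool_pos: [0.4968, 0.2009, 0.3357]
tool_rot: [-180.0, -0.0, 15.4]
force: [0.1, 0.5, -0.1]
grip_width: 0.0004
grasp_force: 0.0
```

```bash
cat > w.py <<'E'
from h import *
v=np.load('v.npy')
def rep(tx,ty,tz):
    s=telemetry.get_obs(); c,n=np.cos(v[2]),np.sin(v[2]); a=s['tool_pos']; d=a[:2]-v[:2]
    print('t',s['time_s'],'TCP chute',c*d[0]+n*d[1],-n*d[0]+c*d[1],a[2],s['tool_rot'],s['force'])
    g=v[:2]+np.array([c*tx-n*ty,n*tx+c*ty]); R_=Rm(s['tool_rot'])
    print('tool delta cm',R_.T@(np.r_[g,tz]-a)*100,'qpos',s['qpos'])
E
python3 -c "
from w import *
rep(-.108,-.005,.15)"
```

```text
t 5.2 TCP chute 0.04993645879223707 0.2788344438470268 0.33569032716052133 [-1.79987787e+02 -1.63816768e-02  1.54490082e+01] [ 0.07240359  0.52961824 -0.08141273]
tool delta cm [-15.60885331  28.49234981  18.55849783] qpos [-47.82889111   2.23862397  23.88294633  90.93944702  -0.91707124
  86.99581432 -98.46534448]
```

Call:
{"api": "drive_tool", "payload": {"angular": [[0,0,0],[0,0,0],[0,0,0],[0,0,0],[0,0,0],[0,0,0],[0,0,0],[0,0,0],[0,0,0],[0,0,0],[0,0,0],[0,0,0],[0,0,0],[0,0,0]], "delta_pos": [[-1.95,3.56,0],[-1.95,3.56,0],[-1.95,3.56,0],[-1.95,3.56,0],[-1.95,3.56,0],[-1.95,3.56,0],[-1.95,3.56,0],[-1.95,3.56,0],[0,0,3.7],[0,0,3.7],[0,0,3.7],[0,0,3.7],[0,0,3.7],[0,0,0]], "gripper": [0,0,0,0,0,0,0,0,0,0,0,0,0,0]}}

```text
time_s: 6.6
tool_pos: [0.4204, -0.1153, 0.1468]
tool_rot: [-179.9, 0.5, 15.8]
force: [-0.8, -0.4, 0.2]
grip_width: 0.0005
grasp_force: 0.0
```

Run:
```python
from w import *
rep(-.108,-.005,.080)
p=eyes.read_camera('side'); a=cv2.resize(p['pixels'][120:270,190:390,::-1],(800,600),interpolation=cv2.INTER_CUBIC); cv2.imwrite('pics/a.png',a)
```

```text
t 6.6 TCP chute -0.10974104967268328 -0.004497277260278931 0.14678433237487445 [-179.87764893    0.47301278   15.76334318] [-0.82430624 -0.43034699  0.20666821]
tool delta cm [0.22929324 0.06432112 6.6766457 ] qpos [-34.26511116  -7.02206383  43.9820069  119.49363869   5.42566157
  66.14844425 -66.97654302]
```

View pics/a.png

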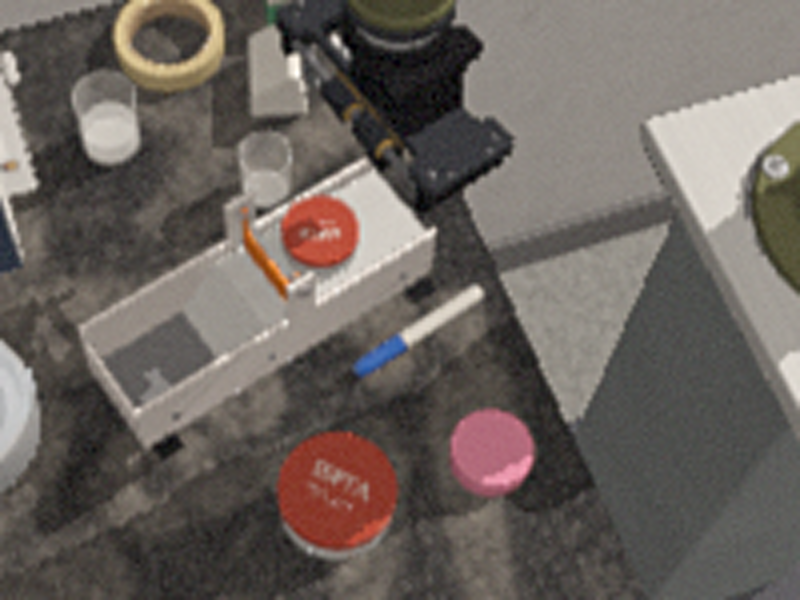

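The gripper is behind the tin, above the front edge of the shelf, with the tin at crop pixel (320,232) undisturbed. I'll lower the fingers now.

Call:
{"api": "drive_tool", "payload": {"angular": [[0,0,0],[0,0,0],[0,0,0],[0,0,0],[0,0,0]], "delta_pos": [[0,0,2],[0,0,2],[0,0,1.5],[0,0,0.9],[0,0,0]], "gripper": [0,0,0,0,0]}}

```text
time_s: 7.15
tool_pos: [0.4248, -0.1156, 0.0872]
tool_rot: [180.0, -0.0, 15.8]
force: [-0.7, -0.4, -0.6]
grip_width: 0.0003
grasp_force: 0.0
```

```bash
python3 -c "
from w import *
rep(-.055,-.005,.083)"
```

```text
t 7.15 TCP chute -0.10568207580104592 -0.005985882380225623 0.08720114520310995 [ 1.79985801e+02 -2.12181120e-02  1.58022978e+01] [-0.67063737 -0.43657973 -0.62587565]
tool delta cm [ 5.06799979 -0.10132397  0.42196626] qpos [-34.11747079  -0.86584728  46.23784126 123.04186001   0.74425597
  57.53383201 -62.47985852]
```

Call:
{"api": "drive_tool", "payload": {"angular": [[0,0,0],[0,0,0],[0,0,0],[0,0,0],[0,0,0],[0,0,0],[0,0,0],[0,0,0],[0,0,0],[0,0,0],[0,0,0],[0,0,0],[0,0,0]], "delta_pos": [[0.5,-0.1,0.4],[0.4,0,0],[0.4,0,0],[0.4,0,0],[0.5,0,0],[0.5,0,0],[0.5,0,0],[0.5,0,0],[0.5,0,0],[0.5,0,0],[0.5,0,0],[0.5,0,0],[0.5,0,0]], "gripper": [0,0,0,0,0,0,0,0,0,0,0,0,0]}}

```text
time_s: 8.45
tool_pos: [0.4839, -0.0977, 0.0825]
tool_rot: [-180.0, 0.0, 15.8]
force: [-1.6, -0.2, -0.1]
grip_width: 0.0005
grasp_force: 0.4
```

Run:
```python
from w import *
rep(-.005,-.005,.083)
p=eyes.read_camera('side'); a=cv2.resize(p['pixels'][140:240,190:323,::-1],(798,600),interpolation=cv2.INTER_CUBIC); cv2.imwrite('pics/b.png',a)
```

```text
t 8.45 TCP chute -0.04386715196378654 -0.00488641624334814 0.08252014466825577 [-1.79995953e+02  3.89293387e-03  1.57929518e+01] [-1.55970081 -0.22707966 -0.14061903]
tool delta cm [ 3.88671877  0.00870317 -0.04825023] qpos [-33.80009368   8.88009947  45.40956073 116.45815553  -7.49080339
  57.51056695 -58.90242708]
```

View pics/b.png

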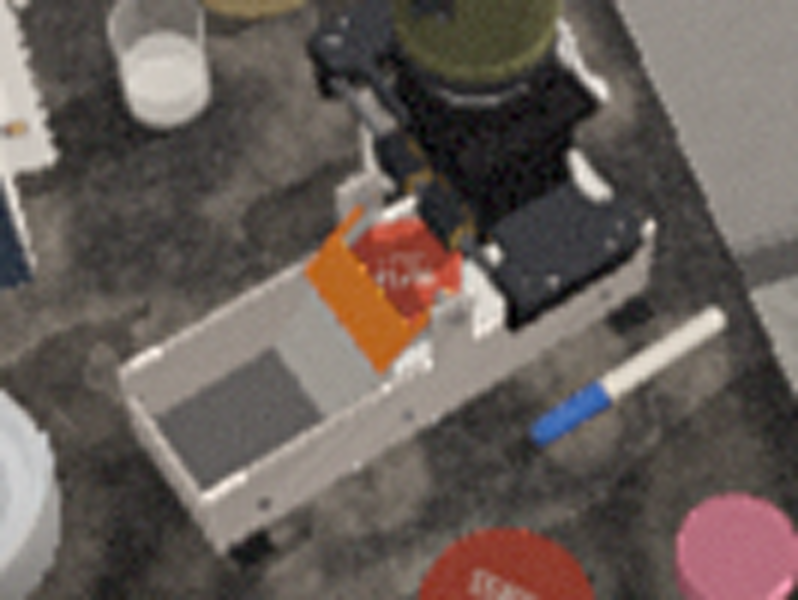

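The tin is under the raised flap (crop pixel (385,300)), with the lid centred near (410,260) and the fingers in contact behind it. I'll keep pushing over the lip.

Call:
{"api": "drive_tool", "payload": {"angular": [[0,0,0],[0,0,0],[0,0,0],[0,0,0],[0,0,0],[0,0,0],[0,0,0],[0,0,0],[0,0,0],[0,0,0],[0,0,0],[0,0,0]], "delta_pos": [[0.5,0,0],[0.5,0,0],[0.5,0,0],[0.5,0,0],[0.5,0,0],[0.5,0,0],[0.5,0,0],[0.5,0,0],[0,0,0],[0,0,0],[0,0,0],[0,0,0]], "gripper": [0,0,0,0,0,0,0,0,0,0,0,0]}}

```text
time_s: 9.7
tool_pos: [0.5218, -0.087, 0.0825]
tool_rot: [-180.0, 0.0, 15.8]
force: [-0.3, -0.5, -0.1]
grip_width: 0.0005
grasp_force: 0.1
```

Run:
```python
from w import *
rep(-.1,-.005,.083)
p=eyes.read_camera('side'); a=cv2.resize(p['pixels'][140:240,190:323,::-1],(798,600),interpolation=cv2.INTER_CUBIC); cv2.imwrite('pics/c.png',a)
```

```text
t 9.7 TCP chute -0.004473439948570095 -0.004955292230190579 0.08253857227090214 [-1.79987545e+02  2.94622041e-03  1.57774604e+01] [-0.28553391 -0.46887555 -0.11916961]
tool delta cm [-9.55264977  0.01356116 -0.04565451] qpos [-32.73316432  14.11981334  44.15435293 111.74205545 -11.50098083
  58.55528116 -57.61889043]
```

View pics/c.png

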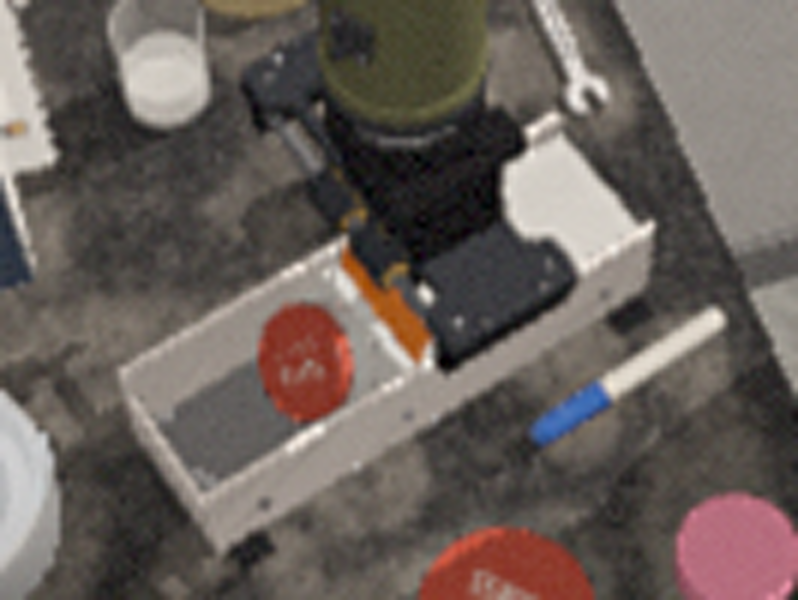

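The tin has dropped into the tray (lid at crop pixel (305,360)) and leans on the ramp. The flap rests against the fingers at (390,305), so I'll draw back and lift.

Call:
{"api": "drive_tool", "payload": {"angular": [[0,0,0],[0,0,0],[0,0,0],[0,0,0],[0,0,0],[0,0,0],[0,0,0],[0,0,0],[0,0,0],[0,0,0],[0,0,0],[0,0,0],[0,0,0],[0,0,0],[0,0,0],[0,0,0]], "delta_pos": [[-0.7,0,0],[-0.8,0,0],[-1,0,0],[-1,0,0],[-1,0,0],[-1,0,0],[-1,0,0],[-1,0,0],[-0.5,0,0],[0,0,-3],[0,0,-3],[0,0,-3],[0,0,-3],[0,0,0],[0,0,0],[0,0,0]], "gripper": [0,0,0,0,0,0,0,0,0,0,0,0,0,0,0,0]}}

```text
time_s: 11.35
tool_pos: [0.4443, -0.1086, 0.2015]
tool_rot: [-180.0, 0.1, 15.8]
force: [-1.0, -0.4, 0.3]
grip_width: 0.0004
grasp_force: 0.0
```

Run:
```python
from w import *
rep(-.1,-.005,.2)
p=eyes.read_camera('side'); a=cv2.resize(p['pixels'][140:240,190:323,::-1],(798,600),interpolation=cv2.INTER_CUBIC); cv2.imwrite('pics/d.png',a)
```

```text
t 11.35 TCP chute -0.08494748619317183 -0.004589385748683089 0.20153263211457867 [-1.79972323e+02  8.95359613e-02  1.57927276e+01] [-0.95737123 -0.39156453  0.29970357]
tool delta cm [-1.50498151  0.04216946  0.15559488] qpos [-36.30074066  -7.50586061  43.97257863 113.20528083   5.47091681
  72.38058909 -68.4508724 ]
```

View pics/d.png

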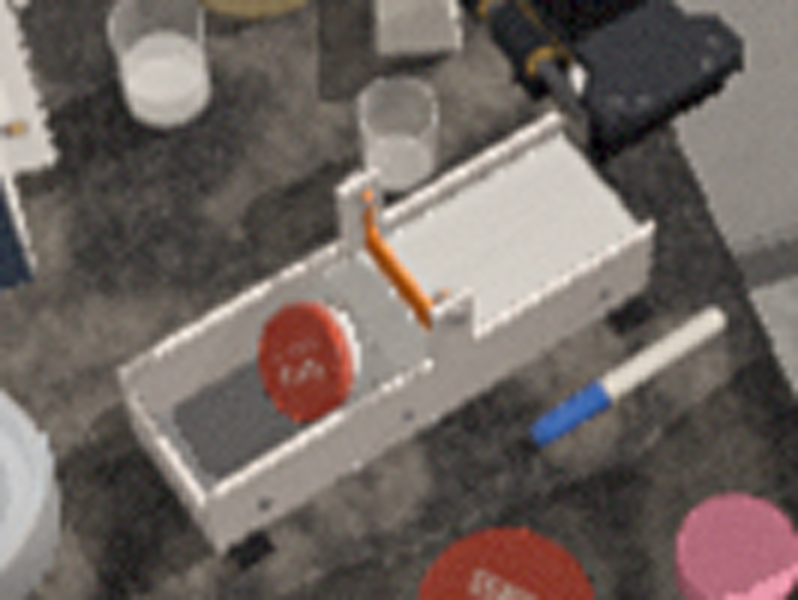

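The flap hangs shut at crop pixel (400,275), and the tin leans still on the ramp at (305,360). Step 2 needs the tin past x = 40 mm, so I'll check that margin.

Run:
```python
from w import *
c,n=np.cos(v[2]),np.sin(v[2])
for k in('side','top'):
    p=eyes.read_camera(k); hsv=cv2.cvtColor(p['pixels'],cv2.COLOR_RGB2HSV)
    m=(((hsv[...,0]<8)|(hsv[...,0]>174))&(hsv[...,1]>110)).astype(np.uint8)
    N,L,st,ce=cv2.connectedComponentsWithStats(m)
    u=proj(p,[v[0]+c*.065,v[1]+n*.065,.05]); i=1+np.argmin([np.hypot(*(x-u))+(1e3 if s[4]<30 else 0) for x,s in zip(ce[1:],st[1:])])
    for z in(.04,.05,.06):
        w=ray(p,ce[i],z)[:2]-v[:2]; print(k,ce[i],st[i],z,c*w[0]+n*w[1],-n*w[0]+c*w[1])
```

```text
side [240.31441048 199.88646288] [233 190  16  20 229] 0.04 0.06015336264911995 -0.0068525412207680846
side [240.31441048 199.88646288] [233 190  16  20 229] 0.05 0.06246596347618166 -0.0024041448891322353
side [240.31441048 199.88646288] [233 190  16  20 229] 0.06 0.06477856430324337 0.0020442514425036105
top [252.71698113 169.35849057] [242 163  22  14 212] 0.04 0.061410393884515774 -0.005984892842557489
top [252.71698113 169.35849057] [242 163  22  14 212] 0.05 0.06029857784444711 -0.005544979448327008
top [252.71698113 169.35849057] [242 163  22  14 212] 0.06 0.05918676180437834 -0.005105066054096486
```

Run:
```python
from w import *
c,n=np.cos(v[2]),np.sin(v[2]); a=np.radians(53); t=np.array([np.cos(a),0,-np.sin(a)]); nn=np.array([np.sin(a),0,np.cos(a)])
W=lambda X:np.array([v[0]+c*X[0]-n*X[1],v[1]+n*X[0]+c*X[1],X[2]])
th=np.linspace(0,2*np.pi,60)
for k in('side','top'):
    p=eyes.read_camera(k); hsv=cv2.cvtColor(p['pixels'],cv2.COLOR_RGB2HSV)
    m=(((hsv[...,0]<8)|(hsv[...,0]>174))&(hsv[...,1]>90))
    best=[]
    for s in np.arange(-.012,.013,.002):
      for y in(-.012,-.008,-.004,0,.004):
        o=np.array([.062,y,.008])-t*(.032-s)
        P=np.array([proj(p,W(o+nn*h+.032*(np.cos(f)*t+np.sin(f)*np.array([0,1,0])))) for h in(.027,.018) for f in th])
        M=np.zeros(m.shape,np.uint8); M4=np.zeros((m.shape[0]*4,m.shape[1]*4),np.uint8); cv2.fillConvexPoly(M4,cv2.convexHull(((P+.5)*4).astype(np.int32)),1)
        mm=np.kron(m[150:220,220:275],np.ones((4,4)))>0; q=M4[600:880,880:1100]>0
        best.append(((mm&q).sum()/(mm|q).sum(),round(s,3),y,round(o[0],4)))
    print(k,sorted(best)[::-1][:5])
```

```text
side [(np.float64(0.8896252285191956), np.float64(0.002), -0.004, np.float64(0.0439)), (np.float64(0.8872660885440438), np.float64(0.0), -0.004, np.float64(0.0427)), (np.float64(0.8624350576010843), np.float64(0.004), -0.004, np.float64(0.0451)), (np.float64(0.8506726457399103), np.float64(-0.002), -0.004, np.float64(0.0415)), (np.float64(0.8493150684931506), np.float64(0.002), -0.008, np.float64(0.0439))]
top [(np.float64(0.8418213206732844), np.float64(0.002), -0.004, np.float64(0.0439)), (np.float64(0.8411980176686059), np.float64(0.0), -0.004, np.float64(0.0427)), (np.float64(0.8352383006254044), np.float64(0.004), -0.004, np.float64(0.0451)), (np.float64(0.8329054343175011), np.float64(-0.002), -0.004, np.float64(0.0415)), (np.float64(0.8291003013344813), np.float64(0.002), -0.008, np.float64(0.0439))]
```

Both views put the tin at the foot of the ramp, with its underside centre at x ≈ 43 mm, which is inside the limit. I'm handing in.

```bash
python3 -c "
from cell import env
print(env.sign_off())"
```

```text
the job is handed in; nothing more can be done
None
```

I pushed the tin under the flap and over the lip; it now leans at rest on the ramp, its underside centre about 43 mm past the flap line (limit 40 mm). The flap hangs shut, the fingers are clear, nothing else in view appears to have moved, and the job is handed in, though the hand-in returned no verdict.

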